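Lock the lid of the food chopper

ROBOT

A 6-joint arm with a two-finger parallel gripper is mounted at the origin on a cart in front of the work surface, level with it; the furniture and walls round the work are solid. World frame = base frame: x ahead of the robot, y to its left, z up, the work surface at z = 0. Lengths are in m, angles in degrees, forces in N, time in s.
With the tool pointing down it reaches from about 0.4 to 0.825 m from the base axis. Payload 7 kg.
Tool frame: the origin (TCP) lies midway between the tips of the shut fingers; the grasp point (between the pads) lies 19 mm behind it; x points along the fingers, z is the direction in which the jaws open and shut, and the axes are right-handed (so a half turn about x gives the same grasp; the last joint's range is limited). The gripper opens to 88 mm and grips with 3 to 60 N. Pads are 19 mm wide; open, the fingers measure 130 mm over their backs; the gripper's body (78 mm by 193 mm) begins 47 mm behind the grasp point.
Start: joints at [-48.295, 20.546, 0.682, 0, -70.136, -16.507], TCP at [0.287, -0.611, 0.227] pointing down, gripper open.
Joint ranges: [-176.03, 176.03], [-82.01, 121.73], [-58.28, 71.71], [-173.87, 95.51], [-174.79, -0.11], [-173.66, 173.66]. Speed limits (degrees/s): [136.94, 136.94, 172.46, 180, 180, 180].

INTERFACE

Orientations are given as [roll, pitch, yaw] about the fixed x, y, z axes, in that order (R = Rz(yaw) Ry(pitch) Rx(roll)).
In Python, from plant import get_state, capture, close_job gives the robot as it stands.
- The arm moves only by the tool play_rows, never from a script. Its argument "series" is one flat list of numbers, 4 for each row, row after row: the shift along the tool's x, y, z in m, then the turn about the tool's x in rad. In form: [tx, ty, tz, spin, tx, ty, tz, spin, ...]. A call has exactly 5 rows; each row shifts and turns the commanded pose from where the row before left it, along the tool's axes as they then stand; what a row does not reach is not made up. A row lasts 1/12 s, in which the tool goes at most 41.7 mm and 7.16 degrees, less where a joint would pass 70% of its speed; a pose out of reach is approached as far as the arm can. A call is refused whole if a number of a shift passes 0.0417 or a number of a turn 0.125, either way. A call with a gripper value outside its range is refused whole. "jaw" is the opening in per cent of the stroke, from 0 (shut) to 100 (fully open), set as the call begins (left out, the last holds). The fingers move at their own pace and stop on an object; "squeeze" is the grip in N (left out, the last holds). Time passes only in rows, so rows that do not move let the fingers close, or fill a call up. It gives the time, the measured TCP pose, the force and the opening at its end, in the units of the state.
- get_state(): the state, without advancing time (a new reading comes with each control period).
- capture(name): name is "side" or "top" or "wrist"; returns a dict with "img" (480x640x3 uint8, blue, green, red), "K" (3x3 intrinsics, pixels), "k1" (the pictures are not rectified: a ray, as slopes to the right and down, at radius r is drawn at 1 + k1 r^2 times it, then the intrinsics apply), "world_from_camera" (4x4, takes a point from camera to world coordinates). Camera axes: x right, y down, z forward; pixel columns grow to the right and rows downward; lengths in m; the calibration is good to about 2 mm. A picture is of the moment at which its call begins. There is no depth.
- close_job(): hands the job in, once; it reports no verdict.
The state is a dict: "time_s": time; "joints": joint angles; "qd": joint speeds; "joint_torque": joint torques, N m; "tcp_pos": TCP position; "eef_rot": TCP orientation; "contact_force": force on the tool from outside, world axes, zero at the start; "moment": the same for the moment, N m; "gripper_width": finger opening in m.
Only numpy, scipy, OpenCV 4.12 (cv2) and the standard library are available. Lean on these libraries where they do the work, as an engineer would, in place of code of your own. Each camera call takes 0.05 s, during which the arm holds its last target.

TASK

The lid of the food chopper has been set on but is still standing up unlocked. Push it down against its spring and, keeping it pressed, turn it a quarter turn clockwise (seen from above) as far as it goes, then let go so that it stays locked down. Leave the steel storage canister standing where it is.

Things in the scene. Friction and masses are not known exactly. Their poses are not given: they have to be found in the camera images.
- lid_grip (a point): Grip point on the food chopper (black motor base, clear bowl, black collar 114 mm across, grey lid 95 mm; fixed by suction feet). The lid's upright bar grip is 66 mm long, 16 mm thick, 35 mm high. Point: on the lid's axis, mid-bar, 24 mm above the lid's flat top, 11 mm below the bar's top, 164 mm above the worktop at the start. Moves with the lid: x along the bar, y across it, z up.
- lid_press (a joint): How far the chopper's lid is pressed down, m: 0 = up (start), 0.014 = hard bottom stop. A spring pushes it up (3 N at 0, 10 N at the bottom). It turns only while pressed 0.009 or more. Released after the full turn it springs up into a notch and stays locked at about 0.005; released half-turned it stays caught at about 0.009. It cannot be lifted off.
- lid_turn (a joint): Turn of the chopper's lid about its vertical axis, rad, growing clockwise seen from above: 0 to 0.08 = unlocked (start), 1.5 = end stop. From 1.27 on its lugs are under the locking notches. Turns easily (about 0.05 N m) while pressed. Must not be forced unpressed.
- canister: Bystander to leave alone: loose steel storage canister, a plain cylinder 97 mm across straight down to the worktop (no motor base, no clear bowl), with a grey lid and the same bar grip, already closed; 159 mm high in all. Origin: centre of its underside, z up, x along its bar.

How it is judged (in metres and radians):
On the way:
1. the chopper's lid is pushed down (8.5 mm or more) before it is turned (value of joint lid_press above 0.0085 m and value of joint lid_turn below 0.3 rad), for 0.1 s.
At the end, for the whole second after the job is handed in: The chopper's lid is turned clockwise by more than 1.2 rad and rests locked in its notch, 3 to 7.5 mm below its start height; the steel canister stands upright (within about 8 degrees) within 25 mm of where it was (value of joint lid_turn above 1.2 rad and value of joint lid_press between 0.003 and 0.0075 m and distance of canister from where it was at the start of the episode below 0.025 m and angle between canister's own z axis and vertical below 0.15 rad); the robot touches nothing.
It fails at once if the steel canister is knocked over or pushed away (more than 40 mm) (distance of canister from where it was at the start of the episode above 0.04 m).
It fails at once if the lid is forced round without being pushed down first (turned 0.2 to 1.1 rad while pressed less than 7.5 mm) (value of joint lid_turn between 0.2 and 1.1 rad and value of joint lid_press below 0.0075 m).
It also fails if it takes over 29 s, if anything falls off the work surface, if the arm or the gripper's body presses on something with over 40 N, if the wrist force passes 120 N, or if a joint passes its speed limit or range.

## Working session

There is one attempt and no reset: what is moved stays moved. The work goes in short steps, Python scripts to look and compute and a tool call to move; the robot and the scene stay as the last step left them, time stands still between calls to the robot, and variables do not carry over. Pictures are saved under pics/ and viewed, and the job is handed in when it is done.

Besides the shell and the picture viewer there is one more tool, called after "Request:" by a JSON object that holds its "method" and its "body", one argument or row to a line. play_rows: Moves the arm, as the interface text tells. Its arguments: {"type":"object","properties":{"series":{"type":"array","items":{"type":"number"}},"jaw":{"type":"number"},"squeeze":{"type":"number"}},"required":["series"]}

```bash
mkdir -p pics; ls
python3 - <<'E'
from plant import get_state, capture
import cv2,pickle
for n in ["side","top","wrist"]:
    c=capture(n); cv2.imwrite(f"pics/{n}0.png",c["img"]); pickle.dump(c,open(f"pics/{n}0.pkl","wb"))
    print(n,c["K"],c["k1"],c["world_from_camera"])
print(get_state())
E
```

```text
pics
side [[489.48366473   0.         321.6778722 ]
 [  0.         489.48366473 230.6294592 ]
 [  0.           0.           1.        ]] -0.08196615991444446 [[ 0.51382293  0.70242852 -0.49252428  0.9671994 ]
 [ 0.85789527 -0.41983529  0.29623308 -0.25614971]
 [ 0.00130349 -0.5747456  -0.8183311   0.84852297]
 [ 0.          0.          0.          1.        ]]
top [[441.33188275   0.         315.52901893]
 [  0.         441.33188275 238.13632524]
 [  0.           0.           1.        ]] 0.015464842671891157 [[-0.0198857  -0.98575315  0.16701883  0.39580245]
 [-0.99931688  0.01439205 -0.03403875  0.0347734 ]
 [ 0.03115006 -0.16758163 -0.98536596  0.96466105]
 [ 0.          0.          0.          1.        ]]
wrist [[370.2488441    0.         323.3069634 ]
 [  0.         370.2488441  242.09113941]
 [  0.           0.           1.        ]] 0.011860617510653376 [[-0.42655529  0.87614043  0.22456296  0.22782663]
 [ 0.90445983  0.41272329  0.10775849 -0.63897237]
 [ 0.00172921  0.24907313 -0.96848314  0.38322557]
 [ 0.          0.          0.          1.        ]]
{'time_s': 0.15, 'joints': array([-4.82949548e+01,  2.05839562e+01,  6.47317068e-01, -1.52526175e-02,
       -7.01345972e+01, -1.65051073e+01]), 'qd': array([ 0.04148903, -0.03874519,  0.09677028,  0.18679563, -0.00571027,
       -0.04926811]), 'joint_torque': array([ 1.14764462e-03, -5.83278215e+01,  2.93288809e+01,  7.00112745e+00,
        8.74193036e-03, -1.39656381e-04]), 'tcp_pos': array([ 0.28721642, -0.61045791,  0.22582529]), 'eef_rot': array([  5.12470688,  89.92733433, 120.31945279]), 'contact_force': array([ 0.93999897,  0.35653885, -0.32346023]), 'moment': array([0.02439603, 0.0529093 , 0.02917026]), 'gripper_width': 0.08803966590227437}
```

View pics/side0.png

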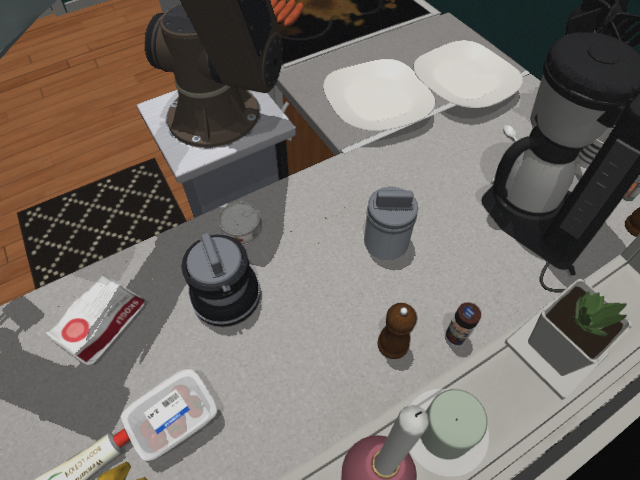

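View pics/top0.png

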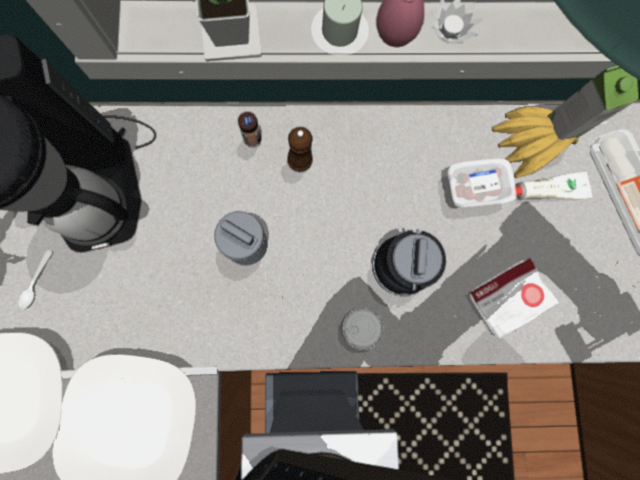

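View pics/wrist0.png

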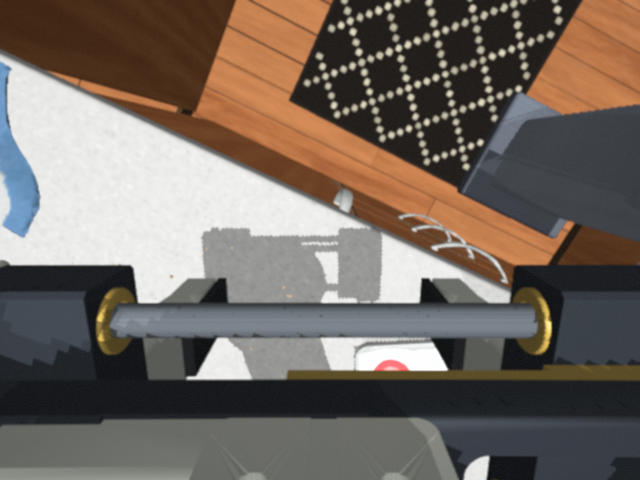

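The chopper is the one with a black collar and bowl: near (417,258) in top and (218,265) in side. The canister is at about (240,238) in top. I'll zoom in on the chopper.

Run:
```python
import cv2,pickle,numpy as np
t=cv2.imread("pics/top0.png")[210:310,360:460]; s=cv2.imread("pics/side0.png")[220:320,170:270]
cv2.imwrite("pics/z0.png",np.hstack([cv2.resize(t,(400,400),interpolation=2),cv2.resize(s,(400,400),interpolation=2)]))
```

```text
(no output)
```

View pics/z0.png

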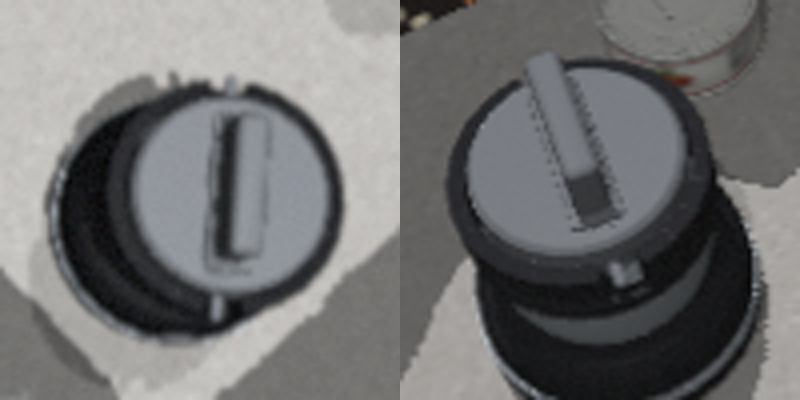

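```bash
cat > h.py <<'E'
import cv2,numpy as np,pickle
def ray(c,uv):
    K=c["K"];u,v=uv
    d=np.array([(u-K[0,2])/K[0,0],(v-K[1,2])/K[1,1]]); s=d.copy()
    for _ in range(20): s=d/(1+c["k1"]*(s@s))
    T=c["world_from_camera"]; return T[:3,3],T[:3,:3]@np.r_[s,1]
def on(c,uv,z):
    o,d=ray(c,uv); return o+d*(z-o[2])/d[2]
E
python3 - <<'E'
from h import *
for n,off,cor,disc in [("top",(360,210),[(238,117),(269,115),(265,252),(235,258)],[(133,195),(330,195),(232,95),(232,293)]),("side",(170,220),[(124,62),(156,52),(206,166),(168,180)],[(68,160),(286,150)])]:
    c=pickle.load(open(f"pics/{n}0.pkl","rb"))
    P=np.array([on(c,(off[0]+x/4-.4,off[1]+y/4-.4),.175) for x,y in cor]); m=P.mean(0)
    a=(P[0]+P[1]-P[2]-P[3])/2
    print(n,m,"len",np.linalg.norm(a),"bar yaw",np.degrees(np.arctan2(a[1],a[0])))
    D=np.array([on(c,(off[0]+x/4-.4,off[1]+y/4-.4),.14) for x,y in disc]);print(D, D.mean(0))
E
```

```text
top [ 0.49418168 -0.18622695  0.175     ] len 0.06371579383362704 bar yaw -4.936818264671918
[[ 0.49467873 -0.13922237  0.14      ]
 [ 0.49320287 -0.2330485   0.14      ]
 [ 0.54201331 -0.18916054  0.14      ]
 [ 0.44772068 -0.18356842  0.14      ]] [ 0.4944039  -0.18624996  0.14      ]
side [ 0.49784409 -0.18772788  0.175     ] len 0.06291607448969837 bar yaw 174.40600866935134
[[ 0.47425966 -0.22882204  0.14      ]
 [ 0.51755778 -0.14616749  0.14      ]] [ 0.49590872 -0.18749477  0.14      ]
```

Request:
{"method": "play_rows", "body": {
  "series": [0,0,0,0.1064,0,0,0,0.1064,0,0,0,0.1064,0,0,0,0.1064,0,0,0,0.1064],
  "jaw": 100,
  "squeeze": 50
}}

```text
time_s: 0.57
tcp_pos: [0.2873, -0.6106, 0.2261]
eef_rot: [36.8, 90.0, 121.2]
contact_force: [0.2, 0.4, -0.1]
gripper_width: 0.0877
```

Request:
{"method": "play_rows", "body": {
  "series": [0,-0.014,0.0367,0,0,-0.014,0.0367,0,0,-0.014,0.0367,0,0,-0.014,0.0367,0,0,-0.014,0.0367,0]
}}

```text
time_s: 0.98
tcp_pos: [0.3742, -0.4328, 0.2263]
eef_rot: [51.3, 90.0, 136.0]
contact_force: [1.1, 0.1, 0.1]
gripper_width: 0.0876
```

Request:
{"method": "play_rows", "body": {
  "series": [0,-0.014,0.0367,0,0,-0.014,0.0367,0,0,-0.014,0.0367,0,0,-0.014,0.0367,0,0,-0.014,0.0367,0]
}}

```text
time_s: 1.4
tcp_pos: [0.4609, -0.2563, 0.2266]
eef_rot: [-70.4, 90.0, 14.3]
contact_force: [0.8, -0.4, 0.9]
gripper_width: 0.0874
```

Request:
{"method": "play_rows", "body": {
  "series": [0,-0.014,0.036,0,0,-0.014,0.036,0,0,0,0,0,0,0,0,0,0,0,0,0]
}}

```text
time_s: 1.82
tcp_pos: [0.4949, -0.1888, 0.2264]
eef_rot: [94.1, 90.0, 178.9]
contact_force: [-0.1, -0.7, 0.2]
gripper_width: 0.0876
```

Run:
```python
from h import *
from plant import get_state, capture
w=[]
for n in ["side","wrist"]:
    c=capture(n); w.append(c["img"]); pickle.dump(c,open(f"pics/{n}1.pkl","wb"))
s=get_state();print(s["tcp_pos"],s["eef_rot"],s["joints"])
cv2.imwrite("pics/c1.png",np.hstack([cv2.resize(w[0][150:390,60:380],(400,300)),cv2.resize(w[1],(400,300))]))
cv2.imwrite("pics/w1.png",w[1])
```

```text
[ 0.4945626  -0.18980491  0.22644462] [  95.74719793   89.97881666 -179.59007781] [ 2.31364388e-01  6.85304022e+00 -1.75607027e+01  7.24864412e-05
 -6.56074403e+01 -9.55686701e+01]
```

View pics/c1.png

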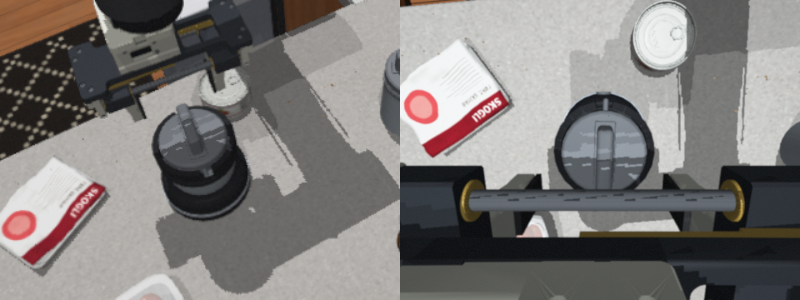

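View pics/w1.png

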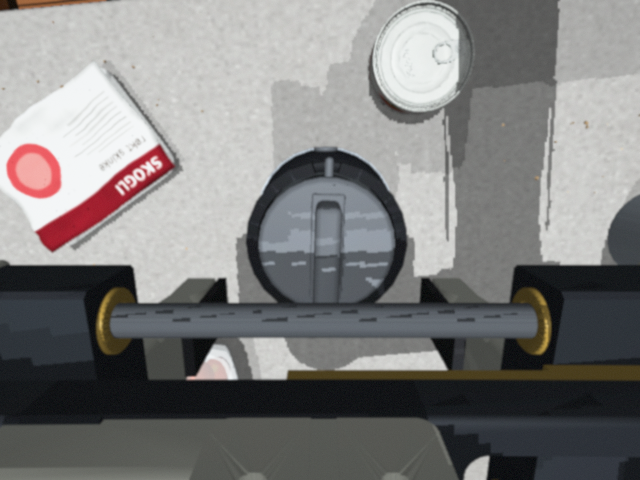

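Joint 6 decreases with the turn, so it would run out of range at the end. I'll take the equivalent grasp, half a turn back.

Request:
{"method": "play_rows", "body": {
  "series": [0,0,0,-0.1047,0,0,0,-0.1047,0,0,0,-0.1047,0,0,0,-0.1047,0,0,0,-0.1047]
}}

```text
time_s: 2.33
tcp_pos: [0.4944, -0.1904, 0.2265]
eef_rot: [66.9, 90.0, -178.3]
contact_force: [0.1, -0.6, 0.3]
gripper_width: 0.0875
```

Request:
{"method": "play_rows", "body": {
  "series": [0,0,0,-0.1047,0,0,0,-0.1047,0,0,0,-0.1047,0,0,0,-0.1047,0,0,0,-0.1047]
}}

```text
time_s: 2.75
tcp_pos: [0.4944, -0.1904, 0.2265]
eef_rot: [38.5, 90.0, -176.6]
contact_force: [0.3, 0.8, 0.1]
gripper_width: 0.0875
```

Request:
{"method": "play_rows", "body": {
  "series": [0,0,0,-0.1047,0,0,0,-0.1047,0,0,0,-0.1047,0,0,0,-0.1047,0,0,0,-0.1047]
}}

```text
time_s: 3.17
tcp_pos: [0.4944, -0.1904, 0.2265]
eef_rot: [9.4, 90.0, -175.8]
contact_force: [-0.2, -0.5, -0.4]
gripper_width: 0.0878
```

Request:
{"method": "play_rows", "body": {
  "series": [0,0,0,-0.1047,0,0,0,-0.1047,0,0,0,-0.1047,0,0,0,-0.1047,0,0,0,-0.1047]
}}

```text
time_s: 3.58
tcp_pos: [0.4944, -0.1904, 0.2265]
eef_rot: [-34.5, 90.0, 170.4]
contact_force: [0.6, -0.1, -0.2]
gripper_width: 0.0878
```

Request:
{"method": "play_rows", "body": {
  "series": [0,0,0,-0.1047,0,0,0,-0.1047,0,0,0,-0.1047,0,0,0,-0.1047,0,0,0,-0.1047]
}}

```text
time_s: 4.0
tcp_pos: [0.4944, -0.1905, 0.2265]
eef_rot: [-52.1, 90.0, -177.3]
contact_force: [0.2, 0.2, 0.1]
gripper_width: 0.0875
```

Request:
{"method": "play_rows", "body": {
  "series": [0,0,0,-0.1047,0,0,0,-0.1047,0,0,0,-0.1047,0,0,0,-0.1047,0,0,0,-0.1047]
}}

```text
time_s: 4.42
tcp_pos: [0.4944, -0.1904, 0.2265]
eef_rot: [-82.9, 90.0, -178.1]
contact_force: [0.2, -0.2, -0.0]
gripper_width: 0.0874
```

Run:
```python
from h import *
from plant import get_state, capture
c1=pickle.load(open("pics/wrist1.pkl","rb"))
for p in [(316,205),(340,205),(317,300),(341,300)]: print(on(c1,p,.175))
c=capture("wrist"); pickle.dump(c,open("pics/wrist2.pkl","wb"))
cv2.imwrite("pics/w2.png",c["img"])
s=get_state();print(s["tcp_pos"],s["eef_rot"],s["joints"])
```

```text
[ 0.46058373 -0.1902582   0.175     ]
[ 0.46182764 -0.17668616  0.175     ]
[ 0.51838988 -0.19522838  0.175     ]
[ 0.51971842 -0.18072797  0.175     ]
[ 0.49439151 -0.19038339  0.22652408] [-90.71489677  89.99038256 174.55728033] [ 1.63544623e-01  6.84769705e+00 -1.75557112e+01 -1.03164033e-03
 -6.56061632e+01  8.51090586e+01]
```

View pics/w2.png

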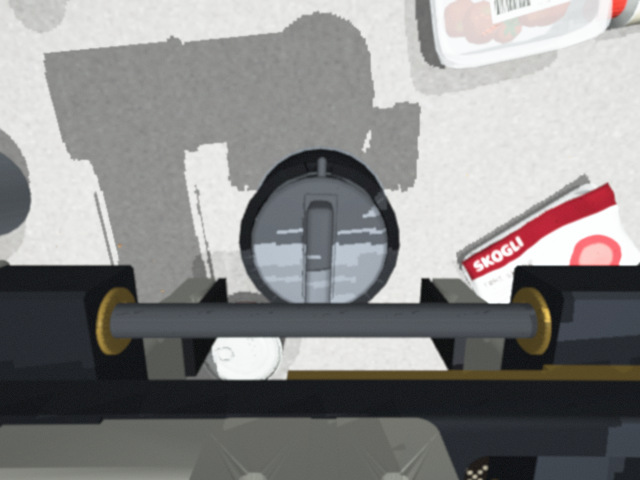

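Request:
{"method": "play_rows", "body": {
  "series": [0.013,0.0007,-0.0041,0,0.013,0,0,0,0.013,0,0,0,0.013,0,0,0,0.013,0,0,0]
}}

```text
time_s: 4.88
tcp_pos: [0.4956, -0.1862, 0.161]
eef_rot: [91.1, 90.0, -4.5]
contact_force: [-0.0, 1.3, -0.6]
gripper_width: 0.0877
```

Request:
{"method": "play_rows", "body": {
  "series": [0.008,0,0,0,0.0075,0,0,0,0,0,0,0,0,0,0,0,0,0,0,0]
}}

```text
time_s: 5.3
tcp_pos: [0.4966, -0.1853, 0.1467]
eef_rot: [81.8, 89.9, -13.6]
contact_force: [0.8, -0.7, 0.5]
gripper_width: 0.0878
```

Request:
{"method": "play_rows", "body": {
  "series": [0,0,0,0,0,0,0,0,0,0,0,0,0,0,0,0,0,0,0,0],
  "jaw": 0,
  "squeeze": 50
}}

```text
time_s: 5.72
tcp_pos: [0.4962, -0.185, 0.1462]
eef_rot: [100.8, 90.0, 5.5]
contact_force: [-1.1, 0.1, 0.4]
gripper_width: 0.0598
```

Request:
{"method": "play_rows", "body": {
  "series": [0,0,0,0,0,0,0,0,0,0,0,0,0,0,0,0,0,0,0,0]
}}

```text
time_s: 6.13
tcp_pos: [0.4961, -0.1851, 0.146]
eef_rot: [-65.8, 90.0, -161.1]
contact_force: [0.4, -0.3, -0.7]
gripper_width: 0.0266
```

Request:
{"method": "play_rows", "body": {
  "series": [0,0,0,0,0,0,0,0,0,0,0,0,0,0,0,0,0,0,0,0]
}}

```text
time_s: 6.55
tcp_pos: [0.4961, -0.187, 0.1462]
eef_rot: [-1.7, 89.8, -97.0]
contact_force: [1.0, -12.2, -1.9]
gripper_width: 0.0158
```

Run:
```python
from h import *
from plant import get_state, capture
a=capture("side")["img"][150:390,60:380]; b=capture("top")["img"][160:360,300:540]
cv2.imwrite("pics/c3.png",np.hstack([cv2.resize(a,(400,300)),cv2.resize(b,(360,300))]))
s=get_state();print(s)
```

```text
{'time_s': 6.65, 'joints': array([  0.676788  ,  10.90452465, -24.08055224,   0.1928455 ,
       -55.03810033,  83.90667341]), 'qd': array([ 0.04664072,  0.04119743, -0.08794282, -0.05076103,  0.14904492,
        0.04132599]), 'joint_torque': array([ 5.69564357e+00, -4.25934970e+01,  2.61661613e+01,  2.72370256e+00,
       -2.50850692e-01, -3.57083940e-03]), 'tcp_pos': array([ 0.4960962 , -0.1869949 ,  0.14621563]), 'eef_rot': array([ -2.30611107,  89.8402884 , -97.61211106]), 'contact_force': array([  1.08267175, -11.09338411,  -3.27865991]), 'moment': array([-4.50941231, -0.23752881, -0.02692596]), 'gripper_width': 0.016130278892447076}
```

View pics/c3.png

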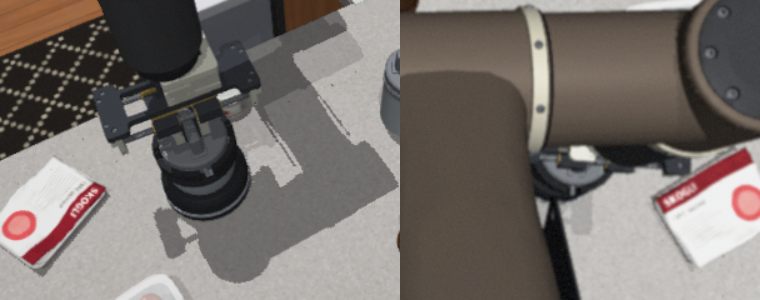

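Request:
{"method": "play_rows", "body": {
  "series": [0.001,0,0.0019,0,0.003,0,0,0,0.003,0,0,0,0.003,0,0,0,0.002,0,0,0]
}}

```text
time_s: 7.07
tcp_pos: [0.4961, -0.1873, 0.1344]
eef_rot: [28.3, 89.9, -66.9]
contact_force: [-2.2, -1.9, 8.7]
gripper_width: 0.0155
```

Request:
{"method": "play_rows", "body": {
  "series": [0,0,0,0,0,0,0,0,0,0,0,0,0,0,0,0,0,0,0,0]
}}

```text
time_s: 7.48
tcp_pos: [0.4962, -0.1873, 0.1348]
eef_rot: [34.8, 89.9, -60.5]
contact_force: [-2.5, -2.1, 9.5]
gripper_width: 0.0156
```

Request:
{"method": "play_rows", "body": {
  "series": [0.0007,0,0,0.03,0,0,0,0.06,0,0,0,0.07,0,0,0,0.07,0,0,0,0.07]
}}

```text
time_s: 7.9
tcp_pos: [0.4961, -0.1877, 0.1342]
eef_rot: [41.1, 89.9, -71.6]
contact_force: [-2.4, -4.4, 9.1]
gripper_width: 0.0156
```

Request:
{"method": "play_rows", "body": {
  "series": [0,0,0,0.07,0,0,0,0.07,0,0,0,0.07,0,0,0,0.07,0,0,0,0.07]
}}

```text
time_s: 8.32
tcp_pos: [0.4959, -0.188, 0.1343]
eef_rot: [45.8, 89.9, -87.0]
contact_force: [-2.5, -6.2, 8.2]
gripper_width: 0.0155
```

Request:
{"method": "play_rows", "body": {
  "series": [0,0,0,0.07,0,0,0,0.07,0,0,0,0.07,0,0,0,0.07,0,0,0,0.07]
}}

```text
time_s: 8.73
tcp_pos: [0.4956, -0.1883, 0.1342]
eef_rot: [47.4, 89.9, -105.4]
contact_force: [-3.7, -7.8, 8.8]
gripper_width: 0.0158
```

Request:
{"method": "play_rows", "body": {
  "series": [0,0,0,0.07,0,0,0,0.07,0,0,0,0.07,0,0,0,0.07,0,0,0,0.07]
}}

```text
time_s: 9.15
tcp_pos: [0.4952, -0.1884, 0.1341]
eef_rot: [55.0, 89.8, -117.8]
contact_force: [-5.7, -8.3, 9.1]
gripper_width: 0.0156
```

```bash
python3 -c "
from plant import get_state
print(get_state())"
```

```text
{'time_s': 9.15, 'joints': array([  0.49324817,  11.64932137, -24.93814393,   0.17081256,
       -53.48649461,   6.57579701]), 'qd': array([ 3.54213444e-02,  1.29968522e-01, -1.28284231e-01,  3.00423168e-02,
       -9.93954567e-02, -4.77955215e+01]), 'joint_torque': array([  4.96795356, -37.64402747,  25.01559913,   2.65620388,
         1.87525705,   1.34060103]), 'tcp_pos': array([ 0.49521665, -0.18844877,  0.13409922]), 'eef_rot': array([  55.04910188,   89.84411804, -117.78012873]), 'contact_force': array([-5.7056354 , -8.32111263,  9.11313471]), 'moment': array([-3.10592802,  1.95468154,  0.03003975]), 'gripper_width': 0.015621679010347977}
```

Request:
{"method": "play_rows", "body": {
  "series": [0,0,0,0.05,0,0,0,0.05,0,0,0,0.03,0,0,0,0,0,0,0,0]
}}

```text
time_s: 9.57
tcp_pos: [0.4951, -0.1885, 0.134]
eef_rot: [57.6, 89.8, -122.5]
contact_force: [-4.5, -8.1, 8.9]
gripper_width: 0.0159
```

```bash
python3 -c "
from plant import get_state
s=get_state();print(s['eef_rot'][2]-s['eef_rot'][0],s['joints'],s['contact_force'],s['moment'],s['joint_torque'])"
```

```text
-180.1013721464737 [  0.4907074   11.64975895 -24.94487048   0.16706437 -53.49251702
  -0.69157295] [-4.5308951  -8.13536498  8.91383911] [-3.17601135e+00  1.94099425e+00  2.20369948e-03] [  5.067202   -37.61936188  25.09605289   2.70876378   1.91941515
  -0.09157934]
```

Request:
{"method": "play_rows", "body": {
  "series": [0,0,0,0.03,0,0,0,0,-0.002,0,0,0,-0.002,0,0,0,-0.002,0,0,0]
}}

```text
time_s: 9.98
tcp_pos: [0.495, -0.1884, 0.1397]
eef_rot: [53.0, 89.8, -128.7]
contact_force: [-3.8, -8.2, 4.1]
gripper_width: 0.0157
```

Request:
{"method": "play_rows", "body": {
  "series": [0,0,0,0,0,0,0,0,0,0,0,0,0,0,0,0,0,0,0,0]
}}

```text
time_s: 10.4
tcp_pos: [0.495, -0.1884, 0.1399]
eef_rot: [57.9, 89.8, -123.8]
contact_force: [-5.0, -8.2, 7.4]
gripper_width: 0.0161
```

```bash
python3 -c "
from plant import get_state
s=get_state();print(s['eef_rot'][2]-s['eef_rot'][0],s['contact_force'],s['moment'],s['joint_torque'],s['tcp_pos'])"
```

```text
-181.77135984251788 [-5.03368014 -8.20554301  7.3613207 ] [-3.16446328  1.88248237  0.28911622] [  4.7751984  -37.87585974  25.57088614   2.61636481   1.82562154
  -0.32565921] [ 0.49504116 -0.18844883  0.13993617]
```

Turned 1.5 rad, reached the end stop (moment rising), and eased up to about 6 mm pressed. Opening the fingers now.

Request:
{"method": "play_rows", "body": {
  "series": [0,0,0,0,0,0,0,0,0,0,0,0,0,0,0,0,0,0,0,0],
  "jaw": 100
}}

```text
time_s: 10.82
tcp_pos: [0.4961, -0.1867, 0.1392]
eef_rot: [-72.6, 90.0, 105.6]
contact_force: [0.1, 0.5, 0.4]
gripper_width: 0.0436
```

Request:
{"method": "play_rows", "body": {
  "series": [0,0,0,0,0,0,0,0,0,0,0,0,0,0,0,0,0,0,0,0]
}}

```text
time_s: 11.23
tcp_pos: [0.496, -0.1869, 0.1394]
eef_rot: [-158.4, 90.0, 19.8]
contact_force: [-0.3, 0.3, 0.5]
gripper_width: 0.0769
```

Request:
{"method": "play_rows", "body": {
  "series": [-0.012,0,0,0,-0.03,0,0,0,-0.03,0,0,0,-0.03,0,0,0,-0.02,0,0,0]
}}

```text
time_s: 11.65
tcp_pos: [0.4967, -0.1873, 0.2645]
eef_rot: [168.0, 89.8, -13.8]
contact_force: [0.8, 0.4, 0.3]
gripper_width: 0.0873
```

Request:
{"method": "play_rows", "body": {
  "series": [0,0.038,0,0,0,0.038,0,0,0,0.038,0,0,0,0.038,0,0,0,0.038,0,0]
}}

```text
time_s: 12.07
tcp_pos: [0.4896, -0.3785, 0.2615]
eef_rot: [169.8, 90.0, -12.0]
contact_force: [1.1, -0.1, 0.1]
gripper_width: 0.0879
```

Run:
```python
from h import *
from plant import get_state, capture
I={}
for n in ["side","top"]:
    c=capture(n); I[n]=c["img"]; pickle.dump(c,open(f"pics/{n}4.pkl","wb"))
for n in I: cv2.imwrite(f"pics/{n}4.png",I[n])
t=I["top"][210:310,360:460]; s=I["side"][220:320,170:270]
cv2.imwrite("pics/z4.png",np.hstack([cv2.resize(t,(400,400),interpolation=2),cv2.resize(s,(400,400),interpolation=2)]))
# canister difference
a=cv2.imread("pics/side0.png")[180:270,355:425].astype(int);b=I["side"][180:270,355:425].astype(int);print("canister diff",abs(a-b).mean())
```

```text
canister diff 3.0804232804232803
```

View pics/z4.png

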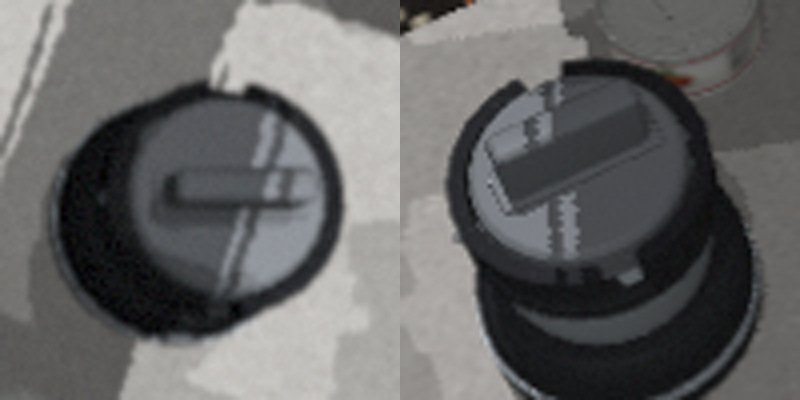

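View pics/side4.png

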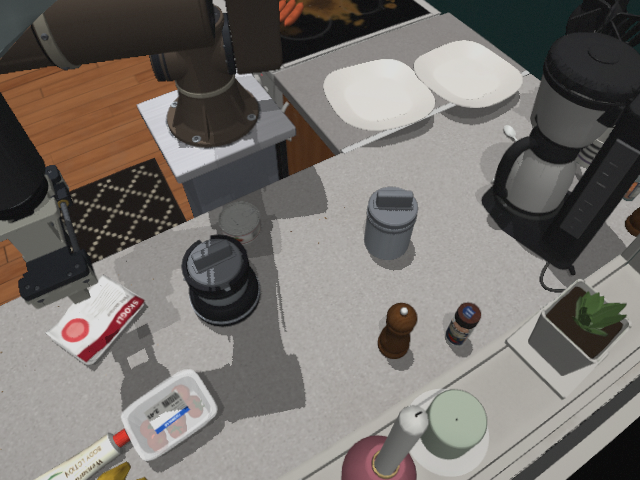

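The lid has turned about 90°, and the canister looks unmoved. I'll check the lid height by comparing the front edge of the lid before and after in the side view.

Run:
```python
from h import *
a=cv2.imread("pics/side0.png")[228:290,178:254];b=cv2.imread("pics/side4.png")[228:290,178:254]
cv2.imwrite("pics/z5.png",np.hstack([cv2.convertScaleAbs(cv2.resize(x,(400,326),interpolation=0),alpha=1.7) for x in(a,b)]))
c=pickle.load(open("pics/side0.pkl","rb"));T=np.linalg.inv(c["world_from_camera"])
def proj(p):
    q=T[:3,:3]@p+T[:3,3];s=q[:2]/q[2];s=s*(1+c["k1"]*(s@s));return s@np.diag([489.48]*2)+c["K"][:2,2]
for z in [.14,.135,.131]: # nearest-to-camera rim point and sides
    print(z,[proj(np.array([.4957+.0475*np.cos(t),-.187+.0475*np.sin(t),z])).round(1).tolist() for t in np.radians([-31,-60,0,-121,59])], [proj(np.array([.4957+.033*u,-.187+.033*v,z+.035])).round(1).tolist() for u,v in [(-.07,-1),(.07,1)]])
```

```text
0.14 [[210.4, 282.6], [197.2, 279.3], [225.6, 279.0], [186.5, 258.0], [241.7, 258.2]] [[191.2, 254.6], [229.0, 239.4]]
0.135 [[211.0, 284.0], [197.8, 280.8], [226.1, 280.5], [187.2, 259.6], [242.1, 259.8]] [[191.8, 256.2], [229.4, 241.1]]
0.131 [[211.5, 285.2], [198.3, 282.0], [226.5, 281.7], [187.7, 260.8], [242.4, 261.0]] [[192.4, 257.5], [229.8, 242.4]]
```

View pics/z5.png

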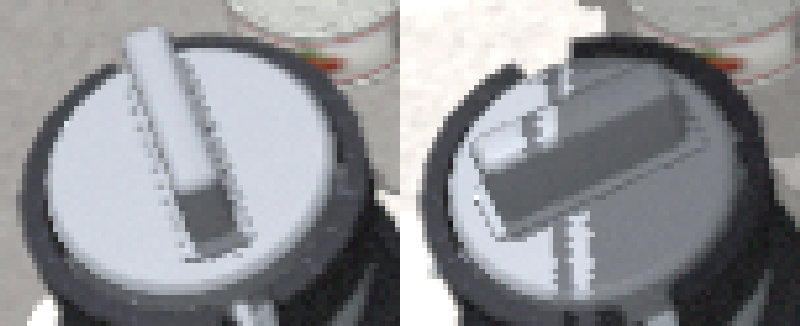

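Run:
```python
from h import *
a,b=[cv2.GaussianBlur(cv2.imread(f"pics/side{k}.png",0).astype(np.float32),(0,0),.7) for k in(0,4)]
for col in list(range(198,206))+list(range(216,228,2)):
    r=[]
    for I in(a,b):
        p=I[272:290,col]; g=np.maximum(-np.gradient(p),0); i=g.argmax(); w=g[max(i-2,0):i+3]; r.append(272+(w*np.arange(max(i-2,0),max(i-2,0)+len(w))).sum()/w.sum())
    print(col,np.round(r,2),round(r[1]-r[0],2))
```

```text
198 [280.67 281.75] 1.08
199 [280.91 282.02] 1.11
200 [281.09 282.77] 1.68
201 [281.8  282.98] 1.18
202 [281.87 283.13] 1.26
203 [281.9  283.75] 1.86
204 [282.08 283.92] 1.84
205 [282.66 283.99] 1.33
216 [282.71 285.22] 2.5
218 [281.83 285.11] 3.27
220 [281.53 284.09] 2.57
222 [288.29 288.48] 0.19
224 [279.8  282.02] 2.21
226 [278.82 280.94] 2.12
```

The lit, evenly shaded columns shift by about 1.4 px. That fits a drop of 5 mm (1.45 px predicted) and not 9 mm (2.7 px), so the lid is in its notch. Handing in.

```bash
python3 -c "
from plant import *
s=get_state();print(s['time_s'],s['tcp_pos'],s['contact_force']);print(close_job())"
```

```text
12.1667 [ 0.48894943 -0.38119774  0.26017284] [-0.50782378  1.28264966 -1.34559582]
the job is handed in; nothing more can be done
None
```

The chopper lid is pressed, turned and, by my checks, locked in its notch. I handed the job in at 12.2 s of the 29 s allowed.

I gripped the lid's bar and pressed it about 11.5 mm (about 9 N spring reaction). I then turned it clockwise about 1.5 rad, by the gripper's turn, until the moment began to rise at the end stop. After that I eased it up, opened the fingers and moved the arm clear.

What the last checks showed:
- **Turn:** the bar lies about 90° from its start direction in both camera views.
- **Height:** in the side view, the front edge of the lid in full light sits about 1.4 px lower, or about 5 mm, which matches the notch. Columns on the shaded side read 2.1–3.3 px, apart from one outlier at 0.2 px. Taken alone those would mean a lower lid, and I put them down to the arm's shadow. I did not measure the height any other way.
- **Canister:** it stands where it was. I judged this by eye and from a small image difference, not from a measured position.
- **Contact:** the arm is clear of everything, with only noise-level force (about 2 N or less).

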